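Unlatch the charged battery pack and stand it in the tray

ROBOT

A 6-joint arm with a two-finger parallel gripper is mounted at the origin on the work surface. World frame = base frame: x ahead of the robot, y to its left, z up, the work surface at z = 0. Lengths are in mm, angles in rad, forces in N, time in s.
With the tool pointing down it reaches from about 400 to 925 mm from the base axis. Payload 12.5 kg.
Tool frame: the origin (TCP) lies on the centre line of the jaws, within the pads' length; the fingertips stand 8 mm ahead of it and the grasp point (between the pads) lies 11 mm behind it; z points along the fingers, x is the direction in which the jaws open and shut, and the axes are right-handed (so a half turn about z gives the same grasp; the last joint's range is limited). The gripper opens to 95 mm and grips with 3 to 60 N. Pads are 20 mm wide; open, the fingers measure 119 mm over their backs; the gripper's body (75 mm by 180 mm) begins 59 mm behind the grasp point.
Start: joints at [-1.254, 0.491, 1.559, -0, 1.092, -0.106], TCP at [256.471, -569.972, 222.661] pointing down, gripper open.
Joint ranges: [-3.1, 3.1], [-0.84, 2.19], [0.05, 2.79], [-1.13, 4.28], [0.06, 2.93], [-2.69, 2.69]. Speed limits (rad/s): [2.22, 2.22, 2.79, 3.14, 3.14, 3.14].

INTERFACE

Orientations are given as [roll, pitch, yaw] about the fixed x, y, z axes, in that order (R = Rz(yaw) Ry(pitch) Rx(roll)).
In Python, from cell import env gives the robot as it stands. The module is installed in compiled form; this text tells all that it offers.
- The arm moves only by the tool send_rows, never from a script. Its argument "moves" is a list that holds one entry, the list of rows, each a list of 6 numbers: the shift along the tool's x, y, z as a fraction of full scale, then the turn, a rotation vector about the tool's x, y, z as a fraction of full scale. A call has 1 to 12 rows; each row is the pose to reach, as a shift and turn from the pose commanded when the call began, along the tool's axes at that moment; what a row does not reach only later rows make up. Full scale, the value 1, is 0.3 m for a shift and 90 degrees for a turn. A row lasts 1/12 s, in which the tool goes at most 41.7 mm and 7.16 degrees, less where a joint would pass 70% of its speed; a pose out of reach is approached as far as the arm can. A call with a number of a shift or a turn outside -1 to 1 is refused whole. A call with a gripper value outside its range is refused whole. "grip" is the gripper's target within -1 to 1 (shut at 1, half-way at 0, fully open at -1), set as the call begins (left out, the last holds). The fingers move at their own pace and stop on an object; the grip force is fixed at half the most. Time passes only in rows, so rows that repeat a pose let the fingers close. It gives the time, the measured TCP pose, the force and the opening at its end, in the units of the state.
- env.state(): the state, without advancing time (a new reading comes with each control period).
- env.read_camera(name): name is "side" or "top"; returns a dict with "image" (420x560x3 uint8, red, green, blue), "mtx" (3x3 intrinsics, pixels), "distortion" ([k1, k2, p1, p2, k3] as OpenCV has them; the pictures are not rectified), "T" (4x4, takes a point from camera to world coordinates). Camera axes: x right, y up, looking along -z (the intrinsics and any distortion apply to the point x, -y, -z); pixel columns grow to the right and rows downward; lengths in mm; the calibration is good to about 2 mm. A picture is of the moment at which its call begins. There is no depth.
- env.job_done(): hands the job in, once; it reports no verdict.
Trained networks look in the newest picture that a camera, given by its name, has taken for a name from the list of things; names that differ only in an ending like _2 or _b are one class to them, and where a whole thing is asked for, a point or a joint stands for the part that bears it (a point fixed in the world has none). Each returns a list of dicts, best first, with "confidence" (0 to 1); they miss things now and then, are a little off and sometimes report something else, mostly with a low value. They report only what shows in the picture. A call takes as long as a camera call.
- env.look_for(camera, thing): "xy" ([column, row] in pixels, amid what is visible of it).
- env.outline_of(camera, thing): "region" (420x560 bool, what is visible of it) and "xy" ([column, row] in pixels, amid what is visible of it).
The state is a dict: "t": time; "joints": joint angles; "qvel": joint speeds; "tau": joint torques, N m; "eef_pos": TCP position; "tcp_rot": TCP orientation; "ft_force": force on the tool from outside, world axes, zero at the start; "moment": the same for the moment, N m; "opening": opening from 0.0 (shut) to 1.0 (fully open).
Only numpy, scipy, OpenCV 4.12 (cv2) and the standard library are available. Lean on these libraries where they do the work, as an engineer would, in place of code of your own. Each camera call takes 0.05 s, during which the arm holds its last target. There are 200 camera calls.

TASK

The battery pack in the bench charging dock is charged: press its orange snap tab in, lift the pack out of the dock and stand it upright in the white tray, then let go. The latch lets go only at one part-way press of the tab, too little or too much and it stays caught, so squeeze a little deeper at a time while pulling up lightly until you feel it come free; never wrench or tug the pack hard against the dock, do not crush it, and set it down gently. Leave the bottle, the blower and the screwdriver where they are.

Things in the scene. Friction and masses are not known exactly. Their poses are not given: they have to be found in the camera images.
- pack: Black battery pack, green top, 0.23-0.48 kg, loose, latched upright in the dock. Origin: centre of underside; z up, 80 mm tall, 60 mm wide in y. Below z 38 mm it spans x -21 to +21 mm, above that only x +5 to +21 mm: there the orange tab stands on the -x side. Over 45 N per finger crushes it; over 20 N between pack and dock harms the latch; setting down over 30 N is banging.
- pack_grip_face (a point): Middle of the pack's flat back face, which looks to +x: x +21, y 0, z 60 mm in the pack's frame, axes as the pack's. One finger goes here, the other on the button, closing along the pack's x (45 mm apart with the tab at rest, 27 mm fully pressed). The tab's spring alone grips enough to lift the pack. Fingers off-centre shove the pack against the dock: felt as a sideways force.
- pack_button (a point): Middle of the outer face of the orange push button at rest: x -24, y 0, z 60 mm in the pack's frame (the point stays with the pack, not the tab). A plate 24 mm wide (y), z 44 to 75 mm, looking to -x. Pressed to +x it slides the whole tab in against a spring: 7 N to start, 0.5 N more per mm, 16 N at the stop after 18 mm.
- pack_hook (a point): Top of the hook on the tab's foot, at rest: x -16, y 0, z 20 mm in the pack's frame. It is caught under a gate inside the dock and can pass up only through a gap: at a press of somewhere between 3 and 14 mm, right to about 1 mm, different each time, unseen and unmeasured. Pressed less or more it is caught: pull up lightly (3 to 6 N over the weight) while pressing deeper 1 mm at a time till it comes.
- dock: Grey charging dock, black foot, fixed. Origin: centre of the pocket, at bench level; axes as the seated pack's. Pocket 44 (x) by 62.4 mm (y), floor at z 6, rim at z 40 mm, walls 8 mm thick. The pack has about 1 mm play sideways and 1.5 mm of lift before its hook meets the gate; once through the gap, after 17 mm of lift, nothing holds it. A console 26 mm high reaches to x +72 mm, the foot to x -45 mm, both within y +-46 mm.
- tray: White open tray, fixed to the bench, 150 (x) by 190 mm (y) outside, walls 5 mm thick and 28 mm high. Origin: centre of its underside at bench level; its floor lies 5 mm above the origin.
- bottle: Cleaner bottle, 40 mm across, 130 mm tall, standing loose; origin at the centre of its underside. Leave it alone.
- blower: Green dust blower bulb, 52 mm across, 82 mm tall, standing loose; origin at the centre of its underside. Leave it alone.
- driver: Red-handled screwdriver 150 mm long, lying along its own x, loose; origin at its middle. Leave it alone.

How it is judged:
By the outcome, as a careful person would: the job done as asked, in the order asked, and still so for the second after the job is handed in, with the robot touching nothing.
It also fails if it takes over 69 s, if anything falls off the work surface, if the arm or the gripper's body presses on something with over 40 N, if the wrist force passes 120 N, or if a joint passes its speed limit or range.

## Working session

There is one attempt and no reset: what is moved stays moved. The work goes in short steps, Python scripts to look and compute and a tool call to move; the robot and the scene stay as the last step left them, time stands still between calls to the robot, and variables do not carry over. Pictures are saved under pics/ and viewed, about 8 in all and at most 12, crops included, and the job is handed in when it is done.

Besides the shell and the picture viewer there is one more tool, called after "Emit:" as a command line: name --argument value ..., lists and objects as JSON in quotes. send_rows: Moves the arm, as the interface text tells. Its arguments: {"type":"object","properties":{"moves":{"type":"array","items":{"type":"array","items":{"type":"array","items":{"type":"number"}}}},"grip":{"type":"number"}},"required":["moves"]}

```bash
mkdir -p pics; cat > h.py <<'E'
import numpy as np, cv2
from cell import env
def snap(n,name=None):
    c=env.read_camera(n)
    if name: cv2.imwrite('pics/'+name,c['image'][:,:,::-1])
    return c
def ray(c,px):
    u=cv2.undistortPoints(np.array([[px]],float),c['mtx'],np.array(c['distortion'],float))[0,0]
    T=np.array(c['T']);d=T[:3,:3]@np.array([u[0],-u[1],-1.]);return T[:3,3],d
def onz(c,px,z):
    o,d=ray(c,px);return o+d*(z-o[2])/d[2]
def proj(c,P):
    T=np.array(c['T']);p=(np.atleast_2d(P)-T[:3,3])@T[:3,:3]; p=p*[1,-1,-1]
    return cv2.projectPoints(p.astype(float),np.zeros(3),np.zeros(3),c['mtx'],np.array(c['distortion'],float))[0][:,0]
E
python3 - <<'E'
from h import *
print({k:np.round(v,3) for k,v in env.state().items()})
for n in ['top','side']:
    c=snap(n,n+'1.png'); print(n,np.round(c['T'],3).tolist(),np.round(c['mtx'],1).tolist())
    for t in ['pack','pack_grip_face','pack_button','dock','tray','bottle','blower','driver']:
        r=env.look_for(n,t)
        print(t,[(np.round(x['xy']),round(x['confidence'],2)) for x in r[:2]])
E
```

```text
{'t': np.float64(0.0), 'joints': array([-1.254,  0.492,  1.559, -0.   ,  1.092, -0.106]), 'qvel': array([ 0.   , -0.001, -0.001, -0.001,  0.   ,  0.001]), 'tau': array([-1.0000e-03, -6.1265e+01, -2.5818e+01,  6.9000e-02,  4.8000e-02,
       -0.0000e+00]), 'eef_pos': array([ 256.37 , -569.751,  222.074]), 'tcp_rot': array([-3.142e+00,  1.000e-03, -1.148e+00]), 'ft_force': array([-0.01 , -0.223,  0.228]), 'moment': array([ 0.003, -0.019,  0.045]), 'opening': np.float64(1.001)}
top [[-0.016, 0.982, -0.189, 437.675], [-1.0, -0.017, -0.006, 1.467], [-0.009, 0.189, 0.982, 1064.159], [0.0, 0.0, 0.0, 1.0]] [[529.0, 0.0, 292.4], [0.0, 529.0, 207.7], [0.0, 0.0, 1.0]]
pack [(array([194., 270.]), 0.57), (array([295., 297.]), 0.41)]
pack_grip_face [(array([195., 273.]), 0.8), (array([294., 303.]), 0.54)]
pack_button [(array([192., 274.]), 0.84), (array([201., 257.]), 0.41)]
dock [(array([198., 256.]), 0.73)]
tray [(array([410., 268.]), 0.61), (array([293., 303.]), 0.29)]
bottle [(array([305., 148.]), 0.69)]
blower [(array([293., 192.]), 0.83), (array([198., 257.]), 0.32)]
driver [(array([292., 302.]), 0.91)]
side [[-0.971, 0.198, -0.136, 522.008], [-0.24, -0.773, 0.587, 519.271], [0.011, 0.603, 0.798, 755.823], [0.0, 0.0, 0.0, 1.0]] [[467.4, 0.0, 281.7], [0.0, 467.4, 211.5], [0.0, 0.0, 1.0]]
pack [(array([332., 323.]), 0.65)]
pack_grip_face [(array([330., 322.]), 0.72)]
pack_button [(array([329., 325.]), 0.68)]
dock [(array([309., 339.]), 0.64), (array([224., 196.]), 0.35)]
tray [(array([364., 156.]), 0.67), (array([330., 324.]), 0.31)]
bottle [(array([221., 196.]), 0.69)]
blower [(array([265., 217.]), 0.87)]
driver [(array([380., 247.]), 0.69)]
```

View pics/top1.png

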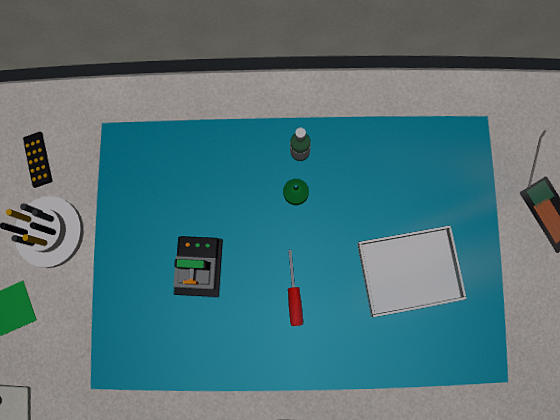

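View pics/side1.png

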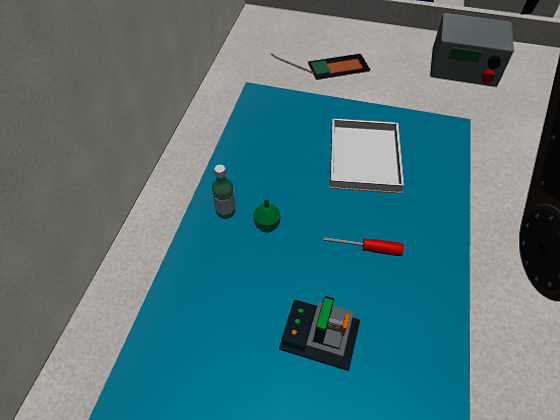

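```bash
python3 - <<'E'
from h import *
T=snap('top');S=snap('side')
a=cv2.resize(T['image'][225:310,160:240],None,fx=5,fy=5,interpolation=cv2.INTER_CUBIC)
b=cv2.resize(S['image'][290:375,272:367],None,fx=4,fy=5*0+4,interpolation=cv2.INTER_CUBIC)
h=max(a.shape[0],b.shape[0]);o=np.zeros((h,a.shape[1]+b.shape[1],3),np.uint8);o[:a.shape[0],:a.shape[1]]=a;o[:b.shape[0],a.shape[1]:]=b
cv2.imwrite('pics/crop1.png',o[:,:,::-1])
for n,c,w in [('top',T,(225,310,160,240)),('side',S,(290,375,272,367))]:
    im=c['image'].astype(int)
    r,g,bl=im[...,0],im[...,1],im[...,2]
    box=np.zeros(r.shape,bool);box[w[0]:w[1],w[2]:w[3]]=1
    for nm,m in [('green',(g>1.8*r)&(g>2*bl)&(g>70)),('orange',(r>1.5*g)&(r>2*bl)&(r>90))]:
        m=m&box; k,lab,st,ce=cv2.connectedComponentsWithStats(m.astype(np.uint8))
        for i in range(1,k):
            if st[i,4]>20:
                print(n,nm,st[i],ce[i].round(1),cv2.minAreaRect(np.argwhere(lab==i)[:,::-1].astype(np.float32)))
    hsv=cv2.cvtColor(c['image'],cv2.COLOR_RGB2HSV)
    m=((hsv[...,1]<110)|(hsv[...,2]<60))&box
    m=cv2.morphologyEx(m.astype(np.uint8),cv2.MORPH_CLOSE,np.ones((9,9)))
    cs=max(cv2.findContours(m,0,1)[0],key=cv2.contourArea)
    rr=cv2.minAreaRect(cs);print(n,'foot',rr,cv2.boxPoints(rr).round(1).tolist())
for q in [(410,268)]: print('tray',onz(T,q,20),onz(S,(364,156),10))
print('dock top green',onz(T,(190,264),86))
E
```

```text
top green [177 260  27   8 194] [189.7 263.4] ((190.0, 263.5), (7.0, 26.0), 90.0)
top orange [183 279  13   5  48] [189.6 281.4] ((189.0, 281.0), (4.0, 12.0), 90.0)
top foot ((197.1776580810547, 266.0126953125), (46.38182830810547, 59.27754592895508), 4.085616588592529) [[171.89999389648438, 293.8999938964844], [176.1999969482422, 234.8000030517578], [222.39999389648438, 238.10000610351562], [218.1999969482422, 297.20001220703125]]
side green [317 298  16  31 265] [324.5 313. ] ((324.5643310546875, 312.8838195800781), (9.018192291259766, 29.631202697753906), 14.931416511535645)
side orange [341 314   9  14  69] [345.  320.9] ((344.44122314453125, 320.23529052734375), (6.305926322937012, 13.824529647827148), 14.03624439239502)
side foot ((322.50274658203125, 328.6162414550781), (72.63921356201172, 64.99298095703125), 17.10272979736328) [[278.20001220703125, 349.0], [297.29998779296875, 286.8999938964844], [366.79998779296875, 308.20001220703125], [347.70001220703125, 370.3999938964844]]
tray [ 512.78018179 -223.42836575   20.        ] [ 510.32331287 -223.27464441   10.        ]
dock top green [522.42372052 199.81265959  86.        ]
```

View pics/crop1.png

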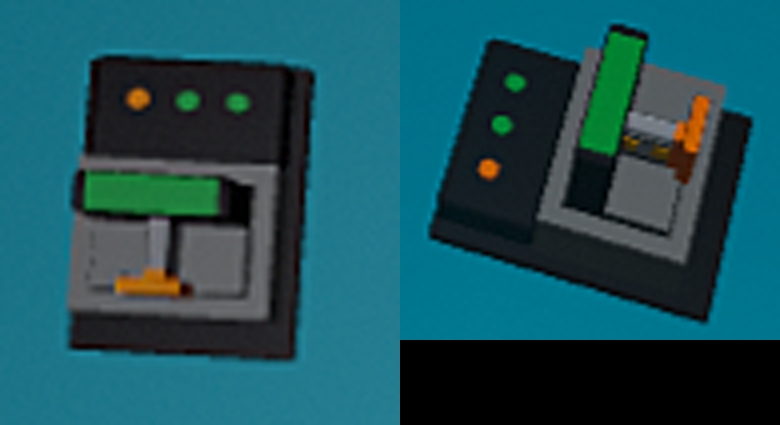

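```bash
python3 - <<'E'
from h import *
from scipy.optimize import least_squares
T=snap('top');S=snap('side')
tp=[(279,163,30,-39.2,40),(80,155,30,39.2,40),(68,310,-30,39.2,40),(268,320,-30,-39.2,40),(295,358,-45,-46,0),(314,72,72,-46,0)]
sp=[(686,262,-30,39.2,40),(538,222,30,39.2,40),(725,87,-30,-39.2,40),(708,322,-45,46,0),(430,238,72,46,0)]
A=np.array(tp,float);B=np.array(sp,float)
pa=(A[:,:2]+.5)/5-.5+[160,225];pb=(B[:,:2]-[400,0]+.5)/4-.5+[272,290]
def W(p,q):
    c,s=np.cos(p[2]),np.sin(p[2]);return q@np.array([[c,s,0],[-s,c,0],[0,0,1]])+[p[0],p[1],0]
for use in ['both','top','side']:
    def f(p):
        r=[]
        if use!='side': r+=list((proj(T,W(p,A[:,2:]))-pa).ravel())
        if use!='top': r+=list((proj(S,W(p,B[:,2:]))-pb).ravel())
        return np.array(r)
    o=least_squares(f,[520,190,0],x_scale=[1,1,.01],loss='soft_l1');print(use,o.x.round(3),o.fun.round(1).tolist())
    if use=='both': p=o.x
# overlay
from itertools import product
out=[]
def box(x0,x1,y0,y1,z0,z1):
    c=np.array(list(product((x0,x1),(y0,y1),(z0,z1))),float)
    return [(c[i],c[j]) for i in range(8) for j in range(i) if (c[i]!=c[j]).sum()==1]
for c,(r0,r1,c0,c1) in [(T,(225,310,160,240)),(S,(290,375,272,367))]:
    k=4;im=np.ascontiguousarray(cv2.resize(c['image'][r0:r1,c0:c1],None,fx=k,fy=k,interpolation=cv2.INTER_CUBIC))
    for L,col in [(box(5,21,-30,30,44,86),(255,0,255)),(box(-24,-20,-12,12,50,81),(255,255,255)),(box(-30,30,-39.2,39.2,40,40.1),(255,255,0)),(box(-45,72,-46,46,0,0.1),(0,255,255))]:
        for a,b in L:
            q=proj(c,W(p,np.array([a,b])));q=((q-[c0,r0]+.5)*k-.5).round().astype(int)
            cv2.line(im,tuple(map(int,q[0])),tuple(map(int,q[1])),col,1)
    out.append(im)
cv2.imwrite('pics/ov1.png',np.hstack(out)[:,:,::-1])
# tray corners by mask
im=cv2.cvtColor(T['image'],cv2.COLOR_RGB2HSV);m=((im[...,1]<70)&(im[...,2]>100)).astype(np.uint8);m[:210]=0;m[330:]=0;m[:,:345]=0;m[:,478:]=0
cs=max(cv2.findContours(m,0,1)[0],key=cv2.contourArea);r=cv2.minAreaRect(cs);bp=cv2.boxPoints(r);print(r)
print([onz(T,q,28).round(0).tolist() for q in bp])
for n,t,z in [('bottle',(305,148),65),('blower',(294,191),41),('driver',(292,302),12),('driver tip',(290,250),8),('driver end',(296,325),12)]: print(n,onz(T,t,z).round())
E
```

```text
both [ 5.11424e+02  2.00634e+02 -5.70000e-02] [-0.3, -0.0, -0.0, -0.2, 0.1, -0.5, -0.0, -0.5, 0.6, 0.3, 0.4, -0.3, 0.1, 0.4, -0.0, -0.8, 0.7, -0.4, -0.0, 1.0, 0.1, 0.7]
top [ 5.10995e+02  2.00862e+02 -5.50000e-02] [-0.4, 0.2, -0.2, 0.0, 0.0, -0.3, -0.1, -0.3, 0.5, 0.5, 0.2, -0.1]
side [ 5.11877e+02  2.00339e+02 -5.20000e-02] [0.0, 0.1, -0.2, -0.9, 0.4, -0.7, -0.1, 0.7, -0.0, 0.7]
((411.7581481933594, 270.5238037109375), (76.56597900390625, 96.20594024658203), 79.33021545410156)
[[566.0, -119.0, 28.0], [598.0, -312.0, 28.0], [448.0, -331.0, 28.0], [419.0, -142.0, 28.0]]
bottle [749. -19.  65.]
blower [668.   4.  41.]
driver [451.  12.  12.]
driver tip [555.  14.   8.]
driver end [406.   4.  12.]
```

View pics/ov1.png

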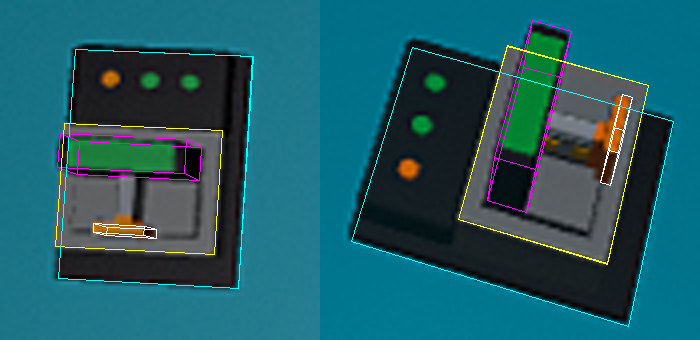

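Emit:
send_rows --moves '[[[-0.026,-0.04,0,0,0,-0.028],[-0.078,-0.12,0,0,0,-0.084],[-0.143,-0.216,0,0,0,-0.153],[-0.215,-0.323,0,0,0,-0.23],[-0.286,-0.431,0,0,0,-0.306],[-0.358,-0.539,0,0,0,-0.383],[-0.429,-0.647,0,0,0,-0.459],[-0.5,-0.755,0,0,0,-0.536],[-0.566,-0.853,0,0,0,-0.606],[-0.611,-0.92,0,0,0,-0.654],[-0.637,-0.96,0,0,0,-0.682],[-0.65,-0.98,0,0,0,-0.696]]]' --grip -0.6

```text
t: 2.1
eef_pos: [445.5, -269.8, 222.8]
tcp_rot: [3.141, -0.0, -0.05]
ft_force: [0.5, -0.4, -0.2]
opening: 0.798
```

Emit:
send_rows --moves '[[[0.005,-0.06,0,0,0,0],[0.015,-0.18,0,0,0,0],[0.025,-0.32,0,0,0,0],[0.035,-0.46,0,0,0,0],[0.045,-0.6,0,0,0,0],[0.055,-0.74,0,0,0,0],[0.065,-0.87,0,0,0,0],[0.08,-1.0,0,0,0,0]]]'

```text
t: 2.77
eef_pos: [484.8, 28.3, 222.8]
tcp_rot: [3.141, -0.0, -0.056]
ft_force: [1.5, -0.5, -0.0]
opening: 0.799
```

Emit:
send_rows --moves '[[[0.01,-0.1,0.02,0,0,0],[0.02,-0.22,0.06,0,0,0],[0.03,-0.34,0.12,0,0,0],[0.04,-0.45,0.18,0,0,0],[0.05,-0.53,0.24,0,0,0],[0.051,-0.57,0.29,0,0,0],[0.051,-0.584,0.32,0,0,0],[0.051,-0.584,0.32,0,0,0],[0.051,-0.584,0.32,0,0,0],[0.051,-0.584,0.32,0,0,0]]]'

```text
t: 3.6
eef_pos: [510.3, 199.8, 127.5]
tcp_rot: [-3.141, -0.001, -0.056]
ft_force: [0.4, 0.7, 0.2]
opening: 0.802
```

```bash
python3 - <<'E'
from h import *
s=env.state();print({k:np.round(s[k],3) for k in ['t','joints','eef_pos','tcp_rot','ft_force','opening']})
T=snap('top');S=snap('side')
a=cv2.resize(T['image'][215:310,150:250],None,fx=4,fy=4,interpolation=cv2.INTER_CUBIC)
b=cv2.resize(S['image'][280:375,272:367],None,fx=4,fy=4,interpolation=cv2.INTER_CUBIC)
cv2.imwrite('pics/pre.png',np.hstack([a,b])[:,:,::-1])
E
```

```text
{'t': np.float64(3.6), 'joints': array([ 0.253,  0.502,  1.85 , -0.   ,  0.789,  0.309]), 'eef_pos': array([510.266, 199.841, 127.486]), 'tcp_rot': array([-3.141e+00, -1.000e-03, -5.600e-02]), 'ft_force': array([0.427, 0.73 , 0.221]), 'opening': np.float64(0.802)}
```

View pics/pre.png

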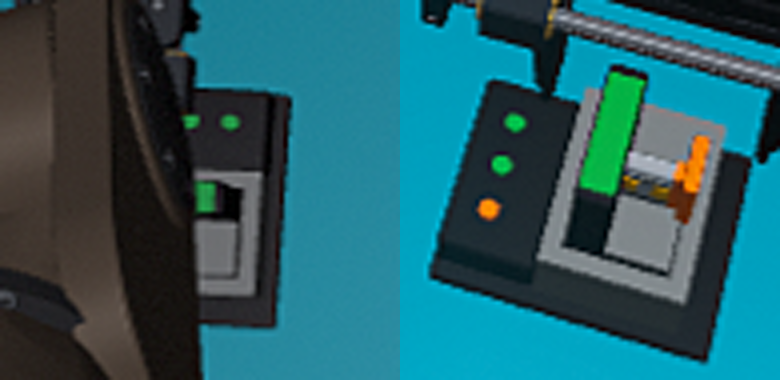

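Emit:
send_rows --moves '[[[0,0,0.02,0,0,0],[0,0,0.06,0,0,0],[0,0,0.11,0,0,0],[0,0,0.16,0,0,0],[0,0,0.2,0,0,0],[0,0,0.225,0,0,0],[0,0,0.236,0,0,0],[0,0,0.236,0,0,0],[0,0,0.236,0,0,0],[0,0,0.236,0,0,0]]]' --grip -0.1

```text
t: 4.53
eef_pos: [510.2, 200.9, 56.5]
tcp_rot: [-3.141, -0.001, -0.055]
ft_force: [0.4, 0.3, -0.1]
opening: 0.548
```

```bash
python3 - <<'E'
from h import *
s=env.state();print({k:np.round(s[k],3) for k in ['t','eef_pos','tcp_rot','ft_force','opening']})
S=snap('side')
cv2.imwrite('pics/pre2.png',cv2.resize(S['image'][280:375,272:367],None,fx=6,fy=6,interpolation=cv2.INTER_CUBIC)[:,:,::-1])
s=env.state();print({k:np.round(s[k],3) for k in ['t','eef_pos','tcp_rot','ft_force','opening']})
E
```

```text
{'t': np.float64(4.533), 'eef_pos': array([510.164, 200.862,  56.467]), 'tcp_rot': array([-3.141e+00, -1.000e-03, -5.500e-02]), 'ft_force': array([ 0.385,  0.254, -0.119]), 'opening': np.float64(0.548)}
{'t': np.float64(4.583), 'eef_pos': array([510.132, 200.885,  56.465]), 'tcp_rot': array([-3.141e+00, -1.000e-03, -5.500e-02]), 'ft_force': array([ 0.542, -0.283, -0.205]), 'opening': np.float64(0.546)}
```

View pics/pre2.png

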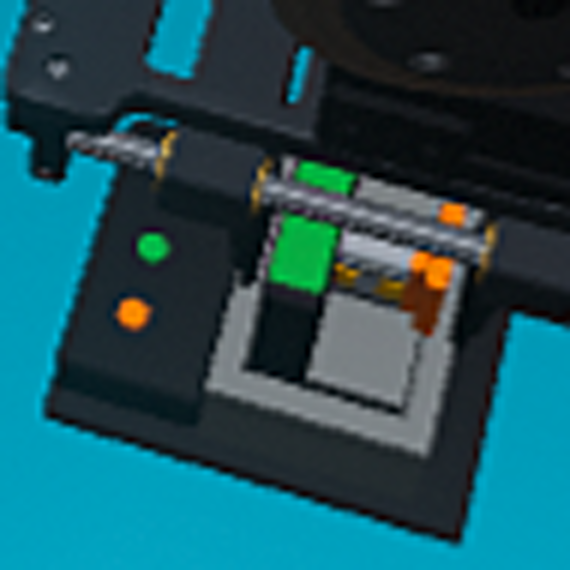

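Emit:
send_rows --moves '[[[0,0,0,0,0,0],[0,0,0,0,0,0],[0,0,0,0,0,0],[0,0,0,0,0,0],[0,0,0,0,0,0]]]' --grip 0.03

```text
t: 5.0
eef_pos: [510.0, 200.9, 55.9]
tcp_rot: [-3.142, -0.001, -0.055]
ft_force: [1.7, 1.1, 1.0]
opening: 0.482
```

Emit:
send_rows --moves '[[[0,0,0,0,0,0],[0,0,0,0,0,0],[0,0,0,0,0,0],[0,0,0,0,0,0]]]' --grip 0.053

```text
t: 5.33
eef_pos: [510.3, 200.9, 56.0]
tcp_rot: [-3.141, -0.001, -0.055]
ft_force: [3.9, -0.5, 1.9]
opening: 0.474
```

Emit:
send_rows --moves '[[[0,0,0,0,0,0],[0,0,0,0,0,0],[0,0,0,0,0,0],[0,0,0,0,0,0]]]' --grip 0.074

```text
t: 5.67
eef_pos: [510.3, 200.9, 56.0]
tcp_rot: [-3.141, -0.001, -0.055]
ft_force: [5.0, -0.3, 3.9]
opening: 0.463
```

Emit:
send_rows --moves '[[[0.0033,0,-0.0015,0,0,0],[0.0033,0,-0.0015,0,0,0],[0.0033,0,-0.0015,0,0,0],[0.0033,0,-0.0015,0,0,0],[0.0033,0,-0.0015,0,0,0]]]'

```text
t: 6.08
eef_pos: [510.2, 200.7, 56.0]
tcp_rot: [3.141, 0.001, -0.055]
ft_force: [-0.3, 0.3, 0.8]
opening: 0.465
```

Emit:
send_rows --moves '[[[0.0035,0,-0.002,0,0,0],[0.0035,0,-0.005,0,0,0],[0.0035,0,-0.005,0,0,0],[0.0035,0,-0.005,0,0,0],[0.0035,0,-0.005,0,0,0]]]' --grip 0.116

```text
t: 6.5
eef_pos: [511.6, 200.6, 57.5]
tcp_rot: [3.141, 0.001, -0.055]
ft_force: [0.0, -0.1, -4.7]
opening: 0.443
```

Emit:
send_rows --moves '[[[0,0,-0.003,0,0,0],[0,0,-0.003,0,0,0],[0,0,-0.003,0,0,0],[0,0,-0.003,0,0,0]]]'

```text
t: 6.83
eef_pos: [511.5, 200.6, 58.2]
tcp_rot: [3.141, 0.001, -0.055]
ft_force: [-0.1, -0.2, -13.4]
opening: 0.447
```

Emit:
send_rows --moves '[[[0,0,0.0016,0,0,0],[0,0,0.0016,0,0,0],[0,0,0.0016,0,0,0]]]'

```text
t: 7.08
eef_pos: [511.8, 200.7, 58.2]
tcp_rot: [3.141, 0.0, -0.055]
ft_force: [-0.6, -0.1, -8.9]
opening: 0.443
```

Emit:
send_rows --moves '[[[0.0016,0,0,0,0,0],[0.0016,0,0,0,0,0],[0.0016,0,0,0,0,0],[0.0016,0,0,0,0,0]]]' --grip 0.137

```text
t: 7.42
eef_pos: [512.1, 200.7, 58.2]
tcp_rot: [3.141, 0.0, -0.055]
ft_force: [-2.6, -0.2, -7.4]
opening: 0.433
```

Emit:
send_rows --moves '[[[0.0005,0,0,0,0,0],[0.0005,0,0,0,0,0],[0.0005,0,0,0,0,0],[0.0005,0,0,0,0,0]]]' --grip 0.158

```text
t: 7.75
eef_pos: [512.5, 200.7, 58.2]
tcp_rot: [3.142, 0.0, -0.055]
ft_force: [-2.2, 0.6, -7.9]
opening: 0.426
```

Emit:
send_rows --moves '[[[0.0014,0,-0.0003,0,0,0],[0.0014,0,-0.0003,0,0,0],[0.0014,0,-0.0003,0,0,0],[0.0014,0,-0.0003,0,0,0]]]' --grip 0.179

```text
t: 8.08
eef_pos: [512.8, 200.6, 58.2]
tcp_rot: [3.141, 0.0, -0.055]
ft_force: [-3.3, -0.2, -8.9]
opening: 0.411
```

Emit:
send_rows --moves '[[[0.0002,0,0,0,0,0],[0.0002,0,0,0,0,0],[0.0002,0,0,0,0,0],[0.0002,0,0,0,0,0]]]' --grip 0.2

```text
t: 8.42
eef_pos: [513.0, 200.6, 58.2]
tcp_rot: [3.141, -0.0, -0.055]
ft_force: [-2.4, 0.7, -9.8]
opening: 0.401
```

Emit:
send_rows --moves '[[[0.0008,0,0,0,0,0],[0.0008,0,0,0,0,0],[0.0008,0,0,0,0,0],[0.0008,0,0,0,0,0]]]' --grip 0.221

```text
t: 8.75
eef_pos: [513.4, 200.6, 58.2]
tcp_rot: [3.142, -0.0, -0.055]
ft_force: [-0.9, -1.2, -11.2]
opening: 0.389
```

Emit:
send_rows --moves '[[[0.0016,0,0.0008,0,0,0],[0.0016,0,0.0008,0,0,0],[0.0016,0,0.0008,0,0,0],[0.0016,0,0.0008,0,0,0]]]' --grip 0.242

```text
t: 9.08
eef_pos: [513.9, 200.6, 58.2]
tcp_rot: [-3.142, -0.001, -0.055]
ft_force: [-0.2, -1.4, -6.7]
opening: 0.379
```

Emit:
send_rows --moves '[[[0.0014,0,0,0,0,0],[0.0014,0,0,0,0,0],[0.0014,0,0,0,0,0],[0.0014,0,0,0,0,0]]]' --grip 0.263

```text
t: 9.42
eef_pos: [514.4, 200.6, 58.2]
tcp_rot: [-3.141, -0.001, -0.055]
ft_force: [0.5, -1.5, -7.1]
opening: 0.366
```

Emit:
send_rows --moves '[[[0.0018,0,-0.0006,0,0,0],[0.0018,0,-0.0006,0,0,0],[0.0018,0,-0.0006,0,0,0],[0.0018,0,-0.0006,0,0,0]]]' --grip 0.284

```text
t: 9.75
eef_pos: [514.9, 200.6, 58.2]
tcp_rot: [-3.142, -0.001, -0.055]
ft_force: [1.6, -0.3, -8.2]
opening: 0.359
```

Emit:
send_rows --moves '[[[0.0016,0,0,0,0,0],[0.0016,0,0,0,0,0],[0.0016,0,0,0,0,0],[0.0016,0,0,0,0,0]]]' --grip 0.305

```text
t: 10.08
eef_pos: [515.4, 200.6, 58.3]
tcp_rot: [-3.142, -0.001, -0.055]
ft_force: [2.8, -1.0, -7.9]
opening: 0.348
```

Emit:
send_rows --moves '[[[0.0024,0,0,0,0,0],[0.0024,0,0,0,0,0],[0.0024,0,0,0,0,0],[0.0024,0,0,0,0,0]]]' --grip 0.326

```text
t: 10.42
eef_pos: [515.9, 200.6, 58.4]
tcp_rot: [-3.142, -0.0, -0.055]
ft_force: [1.2, -0.6, -2.9]
opening: 0.337
```

Emit:
send_rows --moves '[[[0.0022,0,0,0,0,0],[0.0022,0,0,0,0,0],[0.0022,0,0,0,0,0],[0.0022,0,0,0,0,0]]]' --grip 0.347

```text
t: 10.75
eef_pos: [516.4, 200.5, 58.2]
tcp_rot: [3.141, 0.0, -0.055]
ft_force: [0.2, -0.2, -2.9]
opening: 0.333
```

Emit:
send_rows --moves '[[[-0.0014,0,0,0,0,0],[-0.0014,0,-0.001,0,0,0],[-0.0014,0,-0.003,0,0,0],[-0.0014,0,-0.003,0,0,0],[-0.0014,0,-0.003,0,0,0]]]' --grip 0.326

```text
t: 11.17
eef_pos: [516.0, 200.5, 59.1]
tcp_rot: [3.141, 0.0, -0.055]
ft_force: [0.2, -0.3, -3.8]
opening: 0.338
```

Emit:
send_rows --moves '[[[0,0,-0.003,0,0,0],[0,0,-0.006,0,0,0],[0,0,-0.009,0,0,0],[0,0,-0.009,0,0,0]]]'

```text
t: 11.5
eef_pos: [516.1, 200.5, 62.0]
tcp_rot: [3.142, -0.0, -0.055]
ft_force: [-0.6, 0.0, -4.1]
opening: 0.34
```

Emit:
send_rows --moves '[[[0,0,-0.004,0,0,0],[0,0,-0.01,0,0,0],[0,0,-0.016,0,0,0],[0,0,-0.022,0,0,0],[0,0,-0.026,0,0,0],[0,0,-0.026,0,0,0]]]'

```text
t: 12.0
eef_pos: [516.2, 200.5, 69.9]
tcp_rot: [-3.142, -0.0, -0.055]
ft_force: [0.3, -0.8, -4.4]
opening: 0.34
```

Emit:
send_rows --moves '[[[0,0,-0.006,0,0,0],[0,0,-0.016,0,0,0],[0,0,-0.03,0,0,0],[0,0,-0.045,0,0,0],[0,0,-0.06,0,0,0],[0,0,-0.075,0,0,0],[0,0,-0.09,0,0,0],[0,0,-0.1,0,0,0],[0,0,-0.1,0,0,0]]]'

```text
t: 12.75
eef_pos: [516.3, 200.6, 100.4]
tcp_rot: [-3.141, -0.001, -0.055]
ft_force: [0.2, -0.3, -4.5]
opening: 0.34
```

```bash
python3 - <<'E'
from h import *
s=env.state();print({k:np.round(s[k],3) for k in ['t','joints','eef_pos','tcp_rot','ft_force','moment','opening']})
S=snap('side')
cv2.imwrite('pics/lift.png',cv2.resize(S['image'][255:375,262:382],None,fx=5,fy=5,interpolation=cv2.INTER_CUBIC)[:,:,::-1])
E
```

```text
{'t': np.float64(12.75), 'joints': array([ 0.251,  0.548,  1.857, -0.   ,  0.735,  0.306]), 'eef_pos': array([516.342, 200.562, 100.381]), 'tcp_rot': array([-3.141e+00, -1.000e-03, -5.500e-02]), 'ft_force': array([ 0.188, -0.268, -4.494]), 'moment': array([ 0.025, -0.102,  0.055]), 'opening': np.float64(0.34)}
```

View pics/lift.png

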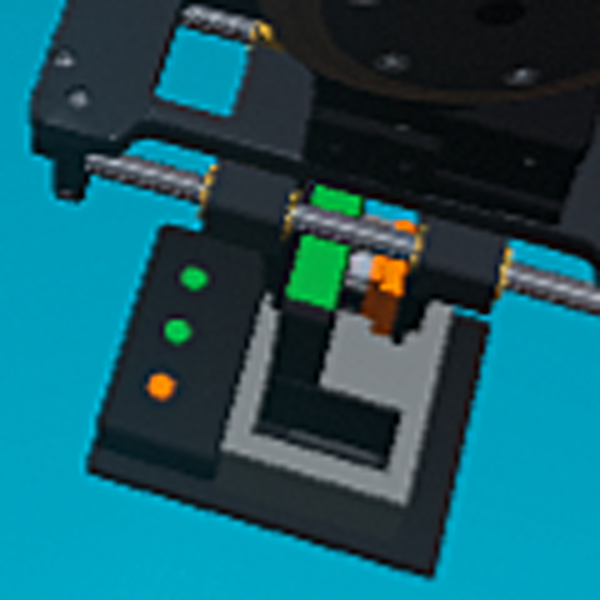

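Emit:
send_rows --moves '[[[0,0,-0.02,0,0,0],[0,0,-0.06,0,0,0],[0,0.01,-0.11,0,0,0],[0,0.04,-0.16,0,0,0],[0.005,0.09,-0.19,0,0,0],[0.007,0.15,-0.2,0,0,0],[0.01,0.22,-0.2,0,0,0],[0.014,0.3,-0.2,0,0,0],[0.018,0.38,-0.2,0,0,0],[0.022,0.46,-0.2,0,0,0],[0.026,0.54,-0.2,0,0,0],[0.03,0.62,-0.2,0,0,0]]]'

```text
t: 13.8
eef_pos: [514.7, 13.2, 159.8]
tcp_rot: [3.142, 0.0, -0.055]
ft_force: [0.4, -0.1, -3.9]
opening: 0.341
```

Emit:
send_rows --moves '[[[0.004,0.08,0,0,0,0],[0.008,0.16,0,0,0,0],[0.012,0.24,0,0,0,0],[0.016,0.32,0,0,0,0],[0.02,0.4,0,0,0,0],[0.024,0.48,0,0,0,0],[0.028,0.56,0,0,0,0],[0.032,0.63,0,0,0,0],[0.034,0.69,0,0,0,0],[0.036,0.74,0,0,0,0],[0.037,0.78,0,0,0,0],[0.037,0.8,0,0,0,0]]]'

```text
t: 14.8
eef_pos: [512.8, -227.2, 159.6]
tcp_rot: [3.141, -0.0, -0.055]
ft_force: [0.4, 0.7, -3.1]
opening: 0.337
```

```bash
python3 - <<'E'
from h import *
s=env.state();print({k:np.round(s[k],3) for k in ['t','joints','eef_pos','tcp_rot','ft_force','moment','opening']})
T=snap('top');S=snap('side')
a=T['image'][200:340,330:490];b=S['image'][60:220,300:460]
f=lambda i:cv2.resize(i,(390,390*i.shape[0]//i.shape[1]),interpolation=cv2.INTER_CUBIC)
a,b=f(a),f(b);a=np.pad(a,((0,b.shape[0]-a.shape[0]),(0,0),(0,0)))
cv2.imwrite('pics/tray.png',np.hstack([a,b])[:,:,::-1])
E
```

```text
{'t': np.float64(14.8), 'joints': array([-0.535,  0.474,  1.788, -0.   ,  0.879, -0.479]), 'eef_pos': array([ 512.775, -227.211,  159.633]), 'tcp_rot': array([ 3.141, -0.   , -0.055]), 'ft_force': array([ 0.444,  0.653, -3.119]), 'moment': array([-0.006, -0.037,  0.008]), 'opening': np.float64(0.337)}
```

View pics/tray.png

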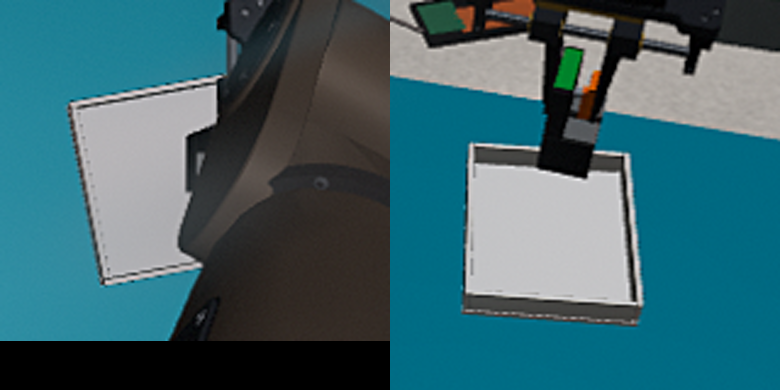

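Emit:
send_rows --moves '[[[0,0,0.02,0,0,0],[0,0,0.06,0,0,0],[0,0,0.11,0,0,0],[0,0,0.16,0,0,0],[0,0,0.21,0,0,0],[0,0,0.25,0,0,0],[0,0,0.28,0,0,0],[0,0,0.305,0,0,0],[0,0,0.32,0,0,0],[0,0,0.325,0,0,0],[0,0,0.325,0,0,0]]]'

```text
t: 15.82
eef_pos: [512.9, -225.9, 62.1]
tcp_rot: [3.142, 0.0, -0.055]
ft_force: [-0.5, -0.1, -3.4]
opening: 0.338
```

Emit:
send_rows --moves '[[[0,0,0.003,0,0,0],[0,0,0.006,0,0,0],[0,0,0.009,0,0,0],[0,0,0.012,0,0,0],[0,0,0.014,0,0,0],[0,0,0.014,0,0,0]]]'

```text
t: 16.32
eef_pos: [512.8, -226.0, 57.9]
tcp_rot: [3.142, -0.0, -0.055]
ft_force: [-0.1, 0.5, -4.5]
opening: 0.34
```

Emit:
send_rows --moves '[[[0,0,0.001,0,0,0],[0,0,0.002,0,0,0],[0,0,0.003,0,0,0],[0,0,0.003,0,0,0]]]'

```text
t: 16.65
eef_pos: [512.8, -226.0, 57.0]
tcp_rot: [3.142, -0.0, -0.055]
ft_force: [0.0, 0.2, -4.3]
opening: 0.344
```

Emit:
send_rows --moves '[[[0,0,0.001,0,0,0],[0,0,0.002,0,0,0],[0,0,0.003,0,0,0],[0,0,0.003,0,0,0]]]'

```text
t: 16.98
eef_pos: [512.8, -226.0, 56.1]
tcp_rot: [3.142, 0.0, -0.055]
ft_force: [-0.0, -0.3, -4.0]
opening: 0.338
```

Emit:
send_rows --moves '[[[0,0,0.001,0,0,0],[0,0,0.002,0,0,0],[0,0,0.0025,0,0,0],[0,0,0.0025,0,0,0]]]'

```text
t: 17.32
eef_pos: [512.9, -226.0, 55.6]
tcp_rot: [3.141, -0.0, -0.055]
ft_force: [-0.4, 1.7, 1.5]
opening: 0.337
```

Emit:
send_rows --moves '[[[-0.0025,0,0,0,0,0],[-0.005,0,0,0,0,0],[-0.005,0,0,0,0,0]]]' --grip 0.26

```text
t: 17.57
eef_pos: [511.5, -226.0, 55.6]
tcp_rot: [3.141, -0.001, -0.055]
ft_force: [0.6, 1.2, 3.3]
opening: 0.369
```

Emit:
send_rows --moves '[[[-0.0025,0,0,0,0,0],[-0.005,0,0,0,0,0],[-0.005,0,0,0,0,0]]]' --grip 0.195

```text
t: 17.82
eef_pos: [510.0, -225.9, 55.6]
tcp_rot: [3.141, -0.001, -0.055]
ft_force: [0.9, 0.7, 4.3]
opening: 0.404
```

Emit:
send_rows --moves '[[[-0.0025,0,0,0,0,0],[-0.005,0,0,0,0,0],[-0.005,0,0,0,0,0]]]' --grip 0.13

```text
t: 18.07
eef_pos: [508.5, -225.8, 55.6]
tcp_rot: [3.141, -0.001, -0.055]
ft_force: [0.7, 2.3, 5.8]
opening: 0.433
```

Emit:
send_rows --moves '[[[-0.0025,0,0,0,0,0],[-0.005,0,0,0,0,0],[-0.005,0,0,0,0,0]]]' --grip 0.065

```text
t: 18.32
eef_pos: [507.0, -225.7, 55.5]
tcp_rot: [3.141, -0.0, -0.055]
ft_force: [0.9, 2.2, 5.9]
opening: 0.469
```

Emit:
send_rows --moves '[[[-0.001,0,0,0,0,0],[-0.001,0,0,0,0,0],[-0.001,0,0,0,0,0],[-0.001,0,0,0,0,0]]]' --grip 0.0

```text
t: 18.65
eef_pos: [506.5, -225.7, 55.1]
tcp_rot: [3.142, 0.0, -0.055]
ft_force: [-0.1, 0.4, 1.2]
opening: 0.499
```

Emit:
send_rows --moves '[[[0,0,0,0,0,0],[0,0,0,0,0,0],[0,0,0,0,0,0],[0,0,0,0,0,0],[0,0,0,0,0,0]]]' --grip -0.4

```text
t: 19.07
eef_pos: [506.5, -225.6, 55.4]
tcp_rot: [3.142, -0.0, -0.055]
ft_force: [0.4, -0.0, -0.2]
opening: 0.692
```

Released; now retreat upward, then back toward the start so that the cameras can see.

Emit:
send_rows --moves '[[[0,0,-0.02,0,0,0],[0,0,-0.08,0,0,0],[0,0,-0.16,0,0,0],[0,0,-0.26,0,0,0],[0,0,-0.36,0,0,0],[0,0,-0.46,0,0,0],[0,0,-0.54,0,0,0],[0,0,-0.6,0,0,0],[0,0,-0.6,0,0,0]]]'

```text
t: 19.82
eef_pos: [507.5, -226.1, 239.6]
tcp_rot: [3.139, -0.006, -0.055]
ft_force: [-0.1, -0.1, -0.7]
opening: 0.701
```

Emit:
send_rows --moves '[[[-0.03,0.06,0,0,0,0],[-0.09,0.18,0,0,0,0],[-0.15,0.3,0,0,0,0],[-0.21,0.42,0,0,0,0],[-0.27,0.54,0,0,0,0],[-0.33,0.66,0,0,0,0],[-0.39,0.78,0,0,0,0],[-0.45,0.9,0,0,0,0],[-0.48,0.96,0,0,0,0],[-0.48,0.96,0,0,0,0],[-0.48,0.96,0,0,0,0]]]'

```text
t: 20.73
eef_pos: [346.2, -505.6, 234.4]
tcp_rot: [-3.14, 0.001, -0.057]
ft_force: [-0.1, 0.6, 0.1]
opening: 0.699
```

```bash
python3 - <<'E'
from h import *
s=env.state();print({k:np.round(s[k],3) for k in ['t','eef_pos','ft_force','opening']})
T=snap('top');S=snap('side')
f=lambda i:cv2.resize(i,(390,390*i.shape[0]//i.shape[1]),interpolation=cv2.INTER_CUBIC)
a,b=f(T['image'][100:340,80:480]),f(S['image'][60:380,200:420])
h=max(a.shape[0],b.shape[0]);p=lambda i:np.pad(i,((0,h-i.shape[0]),(0,0),(0,0)))
cv2.imwrite('pics/end.png',np.hstack([p(a),p(b)])[:,:,::-1])
for n in ['bottle','blower','driver','pack']: print(n,[(np.round(x['xy']),round(x['confidence'],2)) for c in ('top','side') for x in env.look_for(c,n)[:1]])
E
```

```text
{'t': np.float64(20.733), 'eef_pos': array([ 346.195, -505.56 ,  234.426]), 'ft_force': array([-0.118,  0.572,  0.087]), 'opening': np.float64(0.699)}
bottle [(array([300., 145.]), 0.71), (array([221., 196.]), 0.92)]
blower [(array([297., 190.]), 0.89), (array([267., 218.]), 0.58)]
driver [(array([288., 302.]), 0.93), (array([384., 248.]), 0.93)]
pack [(array([413., 266.]), 0.83), (array([365., 147.]), 0.81)]
```

View pics/end.png

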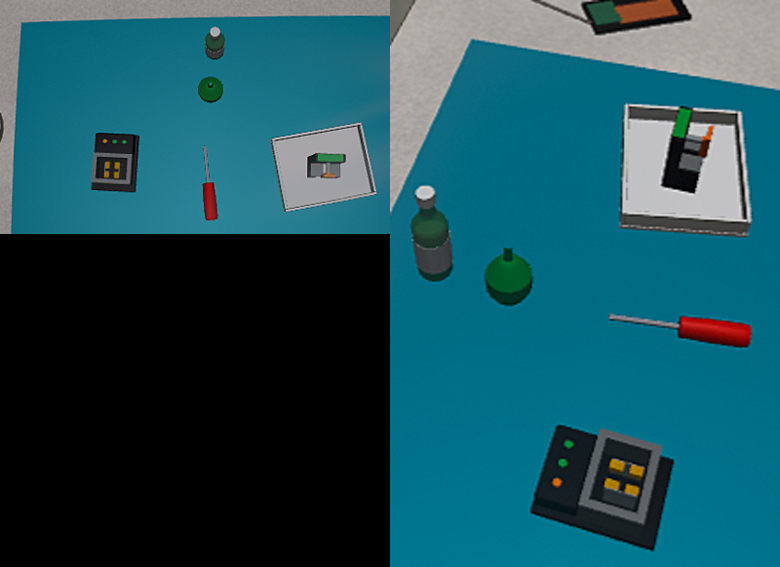

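The pack stands upright in the tray and the dock is empty. The bottle, blower and screwdriver are where they were, and the gripper is clear.

```bash
python3 -c "
from cell import env
print(env.job_done())"
```

```text
the job is handed in; nothing more can be done
None
```

The battery pack is out of the dock, standing upright and released in the white tray, and I handed the job in at about 21 s.

- **Latch:** I pressed the tab about 1 mm at a time while pulling up. It came free at a press of about 13 mm.
- **Pull on the dock:** The pull was mostly 2–7 N over the pack's weight of about 4 N. It touched about 9 N over once at the start, more than the 3–6 N advised but under the 20 N limit. Sideways force stayed within about 5 N.
- **Setting down:** The pack pressed on the tray floor with about 10 N at most. I let the tab out gradually before opening the fingers.
- **Last checks:** The final pictures show the pack upright near the middle of the tray and the dock empty. The bottle, blower and screwdriver are in the same place as at the start, within the few pixels the detector is off by. The gripper is clear of everything and its force reading is near zero. No check failed or disagreed.

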